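Load two tea boxes into the leaning spring dispenser

TASK

Load both tea boxes into the leaning spring dispenser, one on top of the other: set each one upright into the mouth (its base on the spring platform or on the box before) and press it down the well until the two sprung catches have snapped shut over its top and hold it when you let go, then do the next. Do not slam or crush the boxes, and leave the mug and the sugar jar where they stand.

Things in the scene. Friction and masses are not known exactly. Their poses are not given: they have to be found in the camera images.
- dispenser: The whole tea box dispenser, fixed: a wooden foot (190 x 120 mm, origin under its centre) that carries a rectangular aluminium tube (the well), 223 mm long, open at the upper end and leaning 25 degrees towards the robot. A box goes in with its 70 mm side along the well's x and its 57 mm side along the well's y, either way round.
- magazine: The well. Origin: centre of the mouth (end of the straight walls, 240 mm above the worktop). z points out of the mouth along the well, 25 degrees from vertical; y across it, level; x away from the robot and up. Inside 78 mm along x, 65 mm along y; walls 3 mm, flaring out over 11 mm above the mouth. The y walls have finger notches 44 mm wide (x), 32 mm deep from the mouth.
- platform (a joint): Sinking of the spring platform (black plate, 70 x 58 mm) along the well, m. 0 = up (its face 30 mm below the mouth), 0.186 = bottom stop. Spring 2 N at the top, 50 N/m more (7 N with one box caught, 10.5 N with two); the catches add a few N while a box slides past. Reads about 0.092 with one box caught, 0.168 with two, so the second box can go only some 18 mm past the catches.
- catch_front (a joint): Sprung slippery nylon tooth, 30 mm wide, in the robot-side (-x) wall. 0 = shut (10 mm into the well), 0.010 = flush with the wall; a passing box pushes it back. Flat underside 46 mm below the mouth, sloping top from about 28 mm below it. A box is caught once its top is more than 46 mm below the mouth; let go, it rises against the tooth. The next box, set on the slopes, opens them when pressed.
- catch_back (a joint): The like tooth in the far (+x) wall, same height and values. 58 mm are free between the two shut teeth.
- tea_box_yellow_center (a point): Centre (half-way up, 38 mm above its base) of the yellow card tea box, which stands upright on the worktop at the left or the right of the dispenser: 57 mm along its x, 70 mm along its y, 75 mm high (z), about 85 g. Grip it across the 57 mm.
- tea_box_green_center (a point): Centre (half-way up, 38 mm above its base) of the green card tea box on the other side: 58 mm along its x, 69 mm along its y, 76 mm high (z), about 90 g. Grip it across the 58 mm.
- tea_box_yellow: The yellow tea box itself, origin in the centre of its underside.
- tea_box_green: The green tea box itself, origin in the centre of its underside.
- mug_center (a point): Bystander: a mug, 82 mm wide, 91 mm high, centre half-way up. Leave alone.
- jar_center (a point): Bystander: a low sugar jar with a white lid, 67 mm wide, 70 mm high, centre half-way up. Leave alone.

How it is judged:
By the outcome, as a careful person would: the job done as asked, in the order asked, and still so for the second after the job is handed in, with the robot touching nothing.
It also fails if it takes over 72 s, if anything falls off the work surface, if the arm or the gripper's body presses on something with over 40 N, if the wrist force passes 120 N, or if a joint passes its speed limit or range.

ROBOT

A 7-joint arm with a two-finger parallel gripper is mounted at the origin on a cart in front of the work surface, level with it; the furniture and walls round the work are solid. World frame = base frame: x ahead of the robot, y to its left, z up, the work surface at z = 0. Lengths are in mm, angles in rad, forces in N, time in s.
With the tool pointing down it reaches from about 400 to 875 mm from the base axis. Payload 6.5 kg.
Tool frame: the origin (TCP) lies between the finger pads; the fingertips stand 8 mm ahead of it and the grasp point (between the pads) lies 11 mm behind it; z points along the fingers, y is the line along which they close (so a half turn about z gives the same grasp; the last joint's range is limited). The gripper opens to 88 mm and grips with 3 to 60 N. Pads are 18 mm wide; open, the fingers measure 123 mm over their backs; the gripper's body (75 mm by 187 mm) begins 45 mm behind the grasp point.
Start: joints at [1.178, 0.536, -0.004, 1.538, 0.003, 1.067, -0.071], TCP at [208.655, -615.592, 246.716] pointing down, gripper open.
Joint ranges: [-2.7, 2.7], [-0.37, 2.16], [-1.27, 1.26], [0.24, 2.4], [-1.31, 4.45], [0.19, 1.91], [-2.76, 2.76]. Speed limits (rad/s): [2.39, 2.39, 3.14, 3.14, 3.14, 3.14, 3.14].

INTERFACE

Orientations are given as a unit quaternion [w, x, y, z].
In Python, from cell import robot gives the robot as it stands. The module is installed in compiled form; this text tells all that it offers.
- The arm moves only by the tool play_rows, never from a script. Its argument "deltas" is one flat list of numbers, 7 for each row, row after row: the opening, from -1 (shut) to 1 (fully open), then the shift along the world's x, y, z in mm, then the turn, a rotation vector about the world's x, y, z in rad. In form: [claw, x, y, z, ax, ay, az, claw, x, y, z, ax, ay, az, ...]. A call has exactly 5 rows; each row shifts and turns the commanded pose from where the row before left it; what a row does not reach is not made up. A row lasts 1/8 s, in which the tool goes at most 62.5 mm and 10.7 degrees, less where a joint would pass 70% of its speed; a pose out of reach is approached as far as the arm can. A call is refused whole if a number of a shift passes 62.5 or a number of a turn 0.188, either way. A call with a gripper value outside its range is refused whole. The fingers move at their own pace and stop on an object; "force" is the grip in N (left out, the last holds). Time passes only in rows, so rows that do not move let the fingers close, or fill a call up. It gives the time, the measured TCP pose, the force, the opening and the grip force at its end, in the units of the state.
- robot.read_state(): the state, without advancing time (a new reading comes with each control period).
- robot.capture(name): name is "scene" or "top"; returns a dict with "img" (400x640x3 uint8, blue, green, red), "mtx" (3x3 intrinsics, pixels), "position" and "attitude" of the camera in the world. Camera axes: x right, y up, looking along -z (the intrinsics and any distortion apply to the point x, -y, -z); pixel columns grow to the right and rows downward; lengths in mm; the calibration is good to about 2 mm. A picture is of the moment at which its call begins. There is no depth.
- robot.hand_in(): hands the job in; it is judged then, once.
The state is a dict: "t": time; "joints": joint angles; "qd": joint speeds; "tau": joint torques, N m; "ee_pos": TCP position; "eef_rot": TCP orientation; "wrist_force": force on the tool from outside, world axes, zero at the start; "torque": the same for the moment, N m; "finger_gap": finger opening in mm; "grasp_force": force on a finger pad.
Only numpy, scipy, OpenCV 4.12 (cv2) and the standard library are available. Lean on these libraries where they do the work, as an engineer would, in place of code of your own. Each camera call takes 0.05 s, during which the arm holds its last target. There are 200 camera calls.

## Working session

There is one attempt and no reset: what is moved stays moved. The work goes in short steps, Python scripts to look and compute and a tool call to move; the robot and the scene stay as the last step left them, time stands still between calls to the robot, and variables do not carry over. Pictures are saved under pics/ and viewed, at most 10 in all, crops included, and the job is handed in when it is done.

Besides the shell and the picture viewer there is one more tool, called after "Emit:" as name(argument=value, ...), one argument or row to a line, values as JSON. play_rows: Moves the arm, as the interface text tells. Its arguments: {"type":"object","properties":{"deltas":{"type":"array"},"force":{"type":"number"}},"required":["deltas"]}

```bash
mkdir -p pics
python3 - <<'E'
from cell import robot
import cv2,numpy as np
s=robot.read_state(); print({k:np.round(v,3).tolist() for k,v in s.items()})
for n in("scene","top"):
    c=robot.capture(n); cv2.imwrite(f"pics/{n}0.png",c["img"]); print(n,[np.round(c[k],4).tolist() for k in("mtx","position","attitude")],[k for k in c])
E
```

```text
{'t': 0.0, 'joints': [1.178, 0.537, -0.004, 1.539, 0.003, 1.067, -0.071], 'qd': [0.001, 0.0, 0.001, 0.0, -0.001, 0.001, 0.001], 'tau': [-0.001, -57.098, 0.991, -25.161, -0.056, 0.018, 0.0], 'ee_pos': [208.432, -615.037, 245.822], 'eef_rot': [-0.001, 0.987, 0.163, -0.0], 'wrist_force': [-0.014, 0.062, -0.117], 'torque': [0.017, -0.027, -0.056], 'grasp_force': 0.0, 'finger_gap': 87.964}
scene [[[392.0602, 0.0, 318.791], [0.0, 392.0602, 201.9512], [0.0, 0.0, 1.0]], [-115.273, 797.2414, 623.6238], [-0.2964, -0.1897, 0.5028, 0.7896]] ['img', 'mtx', 'position', 'attitude']
top [[[520.3571, 0.0, 322.8778], [0.0, 520.3571, 200.8073], [0.0, 0.0, 1.0]], [316.9224, 17.3097, 1503.5728], [-0.6957, -0.0612, 0.0561, 0.7135]] ['img', 'mtx', 'position', 'attitude']
```

View pics/scene0.png

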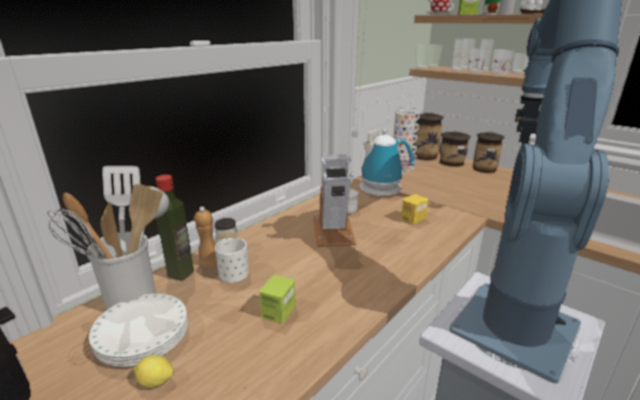

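View pics/top0.png

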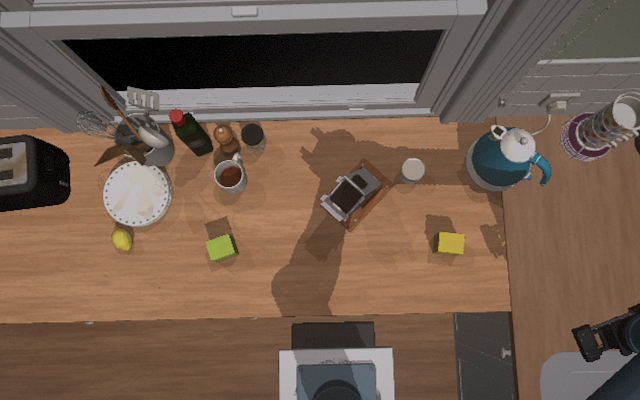

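The scene view shows the green box at (278,300) and the yellow at (415,209), with the dispenser at (335,195). In the top view, green is at (221,248), yellow at (451,243), the dispenser at (350,195), the mug at (230,177) and the jar at (413,170). Next I'll fit the box poses and zoom in on the dispenser.

```bash
cat > h.py <<'E'
import numpy as np,cv2
from scipy.spatial.transform import Rotation as R
from scipy.optimize import minimize
def rot(q): return R.from_quat(np.r_[q[1:],q[0]])
def proj(c,P):
    p=rot(c["attitude"]).inv().apply(np.atleast_2d(P)-c["position"])*[1,-1,-1]
    u=p@np.array(c["mtx"]).T; return u[:,:2]/u[:,2:]
def ray(c,u,z):
    d=np.linalg.inv(c["mtx"])@[u[0],u[1],1]; d=rot(c["attitude"]).apply(d*[1,-1,-1])
    p=np.array(c["position"]); return p+d*(z-p[2])/d[2]
def boxpts(x,y,yaw,sx,sy,sz):
    k=np.array([[a,b,h] for a in(-.5,.5) for b in(-.5,.5) for h in(0,1)])*[sx,sy,sz]
    return R.from_euler('z',yaw).apply(k)+[x,y,0]
def mask(c,col):
    h=cv2.cvtColor(c["img"],cv2.COLOR_BGR2HSV)
    lo,hi=dict(yellow=((20,120,60),(31,255,255)),green=((32,120,50),(50,255,255)))[col]
    return cv2.inRange(h,lo,hi)
E
python3 - <<'E'
from h import *; from cell import robot
cs=[robot.capture(n) for n in("top","scene")]
import pickle; pickle.dump(cs,open("c0.pkl","wb"))
for col,dim,seed in(("green",(58,69,76),((221,248),(278,300))),("yellow",(57,70,75),((451,243),(415,209)))):
    ms=[]
    for c,s in zip(cs,seed):
        m=mask(c,col); w=np.zeros_like(m); w[s[1]-28:s[1]+28,s[0]-28:s[0]+28]=1; m=m*w
        m=cv2.morphologyEx(m,cv2.MORPH_OPEN,np.ones((2,2)))
        ys,xs=np.nonzero(m); h=cv2.convexHull(np.c_[xs,ys].astype(np.int32)); f=np.zeros((400,640),np.uint8); cv2.fillConvexPoly(f,h,1); ms.append(cv2.resize(f,None,fx=4,fy=4,interpolation=0))
    def cost(p):
        t=0
        for c,m in zip(cs,ms):
            q=cv2.convexHull(((proj(c,boxpts(*p[:2],p[2],*dim))+.5)*4*16).astype(np.int32)); f=np.zeros_like(m); cv2.fillConvexPoly(f,q,1,shift=4)
            t+=1-(f&m).sum()/(f|m).sum()
        return t
    g=ray(cs[0],seed[0],60)
    b=min((minimize(cost,[g[0],g[1],y],method="Nelder-Mead",options=dict(initial_simplex=[[g[0],g[1],y],[g[0]+15,g[1],y],[g[0],g[1]+15,y],[g[0],g[1],y+.3]])) for y in np.arange(0,3.1,.4)),key=lambda r:r.fun)
    print(col,b.x,b.fun)
a=cv2.resize(cs[0]["img"][150:240,300:400],None,fx=6,fy=6,interpolation=cv2.INTER_CUBIC)
cv2.imwrite("pics/dt.png",a)
b=cv2.resize(cs[1]["img"][140:255,295:375],None,fx=5,fy=5,interpolation=cv2.INTER_CUBIC)
cv2.imwrite("pics/ds.png",b)
E
```

```text
green [434.2221502  312.31577741   3.59685426] 0.31435786601794913
yellow [ 430.32113894 -325.46824491    3.06667541] 0.29142954068717375
```

View pics/dt.png

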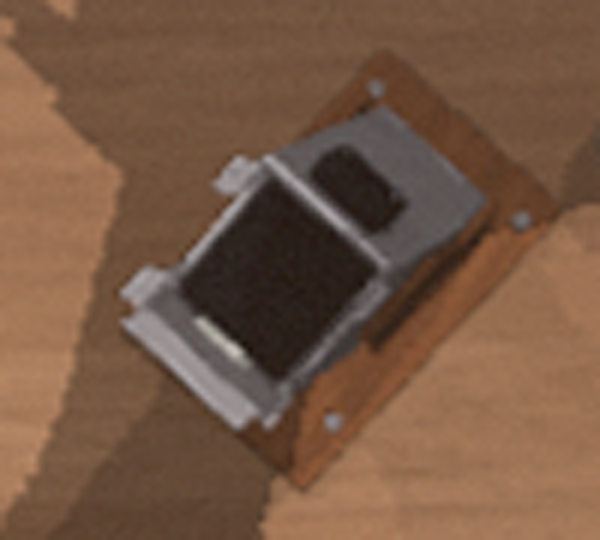

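View pics/ds.png

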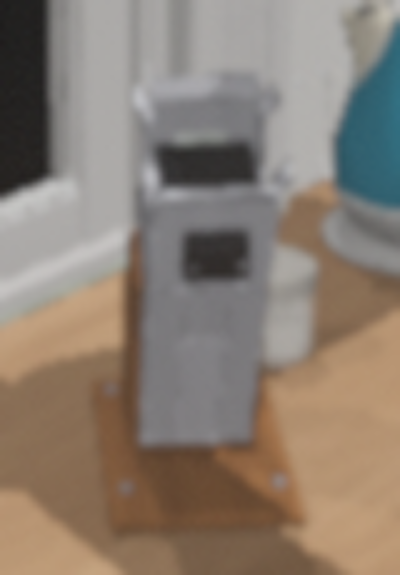

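The dispenser crops show the foot corners at dt (385,52), (560,212), (300,490). The mouth lies to the lower left, with the front lip at (122,320)-(240,428) and the back rim at (265,160)-(390,262). In ds the front window is at (183-250, 231-281) and the bottom of the tube at (138,445)-(252,443). I'll fit the model to these points, and also fix the box masks.

```bash
cat > fit.py <<'E'
from h import *; import pickle
from scipy.optimize import least_squares
cs=pickle.load(open("c0.pkl","rb"))
T=lambda u,v:(0,(u+.5)/6-.5+300,(v+.5)/6-.5+150); S=lambda u,v:(1,(u+.5)/5-.5+295,(v+.5)/5-.5+140)
def model(p):
    x,y,yaw,d,h,f,g,w,a,b,L=p
    F=lambda X,Y,Z:R.from_euler('z',yaw).apply([X,Y,Z])+[x,y,0]
    M=lambda X,Y,Z:F(*(R.from_euler('y',-25,degrees=True).apply([X,Y,Z])+[d,0,240]))
    return [(F(95,60,h),T(385,52)),(F(95,-60,h),T(560,212)),(F(-95,-60,h),T(300,490)),(F(-95,60,h),S(113,522)),(F(-95,-60,h),S(303,515)),(F(95,60,h),S(93,385)),
    (M(-42,35.5,-L),S(138,445)),(M(-42,-35.5,-L),S(252,443)),
    *[(M(-42,s*w,z),S(u,v)) for s,z,u,v in((1,a,183,232),(-1,a,250,230),(-1,b,250,280),(1,b,183,282))],
    *[(M(42,s*w,z),T(u,v)) for s,z,u,v in((1,a,312,168),(1,b,345,145),(-1,b,408,195),(-1,a,382,233))],
    (M(40.5+f,g,11),T(265,160)),(M(40.5+f,-g,11),T(390,262)),(M(-42-f,g,11),T(122,320)),(M(-42-f,-g,11),T(240,428))],F,M
def res(p):
    r=[]
    for P,(c,u,v) in model(p)[0]: r+=list(proj(cs[c],P)[0]-[u,v])
    return np.array(r)
if __name__=="__main__":
    g=ray(cs[0],(362,195),20)
    s=least_squares(res,[g[0],g[1],-.75,-40,18,5,33,18,-25,-50,215],loss="soft_l1")
    print(np.round(s.x,3)); print(np.round(res(s.x).reshape(-1,2),1).tolist())
    F,M=model(s.x)[1:]; print("mouth",M(0,0,0),"z axis",M(0,0,1)-M(0,0,0)); np.save("disp.npy",s.x)
    for n,(u,s_) in dict(green=((221,248),(278,300)),yellow=((451,243),(415,209))).items():
        o=[]
        for c,(a,b) in zip(cs,(u,s_)):
            m=mask(c,n); k=np.zeros_like(m); k[b-26:b+26,a-26:a+26]=255
            o.append(cv2.resize((cv2.bitwise_and(c["img"],c["img"],mask=m))[b-26:b+26,a-26:a+26],None,fx=5,fy=5,interpolation=0)); o.append(cv2.resize(c["img"][b-26:b+26,a-26:a+26],None,fx=5,fy=5,interpolation=cv2.INTER_CUBIC))
        globals()[n]=np.vstack([np.hstack(o[:2]),np.hstack(o[2:])])
    cv2.imwrite("pics/bx.png",cv2.resize(np.hstack([green,yellow]),None,fx=.76,fy=.76))
E
python3 fit.py
```

```text
[584.415 -73.595  -0.78  -65.928   8.142   5.665  33.195  19.429 -28.755
 -73.543 232.082]
[[-0.3, -0.7], [0.8, -0.1], [-0.0, 0.7], [0.0, 0.5], [1.5, 0.3], [0.3, -0.7], [0.7, 0.2], [-0.2, -0.2], [0.1, 0.1], [0.3, 0.1], [-0.9, 0.4], [-0.8, 0.4], [-0.1, 0.1], [-1.3, 2.0], [-0.7, 3.8], [-0.3, -0.3], [0.6, -1.8], [-0.0, -0.4], [0.6, -0.6], [0.5, -0.4]]
mouth [537.52417407 -27.25134982 240.        ] z axis [-0.30058459  0.2970776   0.90630779]
```

View pics/bx.png

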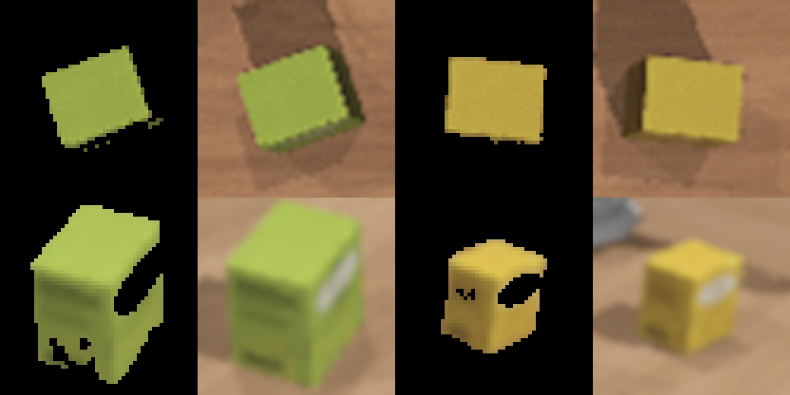

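```bash
cat > bfit.py <<'E'
from h import *; import pickle
def boxfit(cs,col,dim,seed):
    ms=[]
    for c,s in zip(cs,seed):
        m=mask(c,col); w=np.zeros_like(m); w[s[1]-28:s[1]+28,s[0]-28:s[0]+28]=1; m=cv2.morphologyEx(m*w,cv2.MORPH_OPEN,np.ones((4,4)))
        ys,xs=np.nonzero(m); f=np.zeros((400,640),np.uint8); cv2.fillConvexPoly(f,cv2.convexHull(np.c_[xs,ys].astype(np.int32)),1); ms.append(cv2.resize(f,None,fx=4,fy=4,interpolation=0))
    def cost(p):
        t=0
        for i,(c,m) in enumerate(zip(cs,ms)):
            P=boxpts(*p,*dim); P=P[1::2] if i==0 else P
            q=cv2.convexHull(((proj(c,P)+.5)*64).astype(np.int32)); f=np.zeros_like(m); cv2.fillConvexPoly(f,q,1,shift=4)
            t+=1-(f&m).sum()/(f|m).sum()
        return t
    g=ray(cs[0],seed[0],70)
    return min((minimize(cost,[g[0],g[1],y],method="Nelder-Mead",options=dict(initial_simplex=[[g[0],g[1],y],[g[0]+15,g[1],y],[g[0],g[1]+15,y],[g[0],g[1],y+.3]])) for y in np.arange(0,3.1,.4)),key=lambda r:r.fun)
if __name__=="__main__":
    cs=pickle.load(open("c0.pkl","rb"))
    for a in(("green",(58,69,76),((221,248),(278,300))),("yellow",(57,70,75),((451,243),(415,209)))):
        b=boxfit(cs,*a); print(a[0],b.x,b.fun)
E
python3 bfit.py
sed -i '/(M(42,s\*w,z)/d; /M(42,s/d' fit.py; grep -n "for s,z,u,v" fit.py; python3 fit.py
```

```text
green [432.45890414 309.13017261   3.47769216] 0.18697356133261167
yellow [ 429.61958929 -324.1667874     3.06702393] 0.12297637210799084
11:    *[(M(-42,s*w,z),S(u,v)) for s,z,u,v in((1,a,183,232),(-1,a,250,230),(-1,b,250,280),(1,b,183,282))],
[584.5   -73.508  -0.779 -68.016   8.133   5.422  32.905  19.216 -27.375
 -70.048 230.41 ]
[[-0.3, -0.8], [0.8, -0.2], [-0.0, 0.7], [0.0, 0.5], [1.5, 0.3], [0.2, -0.7], [0.8, 0.2], [-0.1, -0.2], [0.2, 0.0], [0.3, 0.0], [-0.8, -0.1], [-0.6, -0.1], [0.0, -1.1], [-0.8, 0.2], [0.2, 0.0], [-0.1, 0.0]]
mouth [536.10735553 -25.71321533 240.        ] z axis [-0.3006876   0.29697334  0.90630779]
```

The mouth is at about (536.5,-26,240) with a well yaw of -0.78. Yellow is at (430,-324), yaw -0.075, and green at (432,309), yaw 0.336. I'll take yellow first.

Emit:
play_rows(
  deltas=[1, 22, 29, -6, 0, 0, 0.117, 1, 22, 29, -6, 0, 0, 0.117, 1, 22, 29, -6, 0, 0, 0.117, 1, 22, 29, -6, 0, 0, 0.117, 1, 22, 29, -6, 0, 0, 0.117],
  force=15,
)

```text
t: 0.82
ee_pos: [319.2, -469.5, 216.5]
eef_rot: [-0.0, 0.897, 0.442, -0.0]
wrist_force: [0.6, 0.2, 0.2]
finger_gap: 88.2
grasp_force: 0.0
```

Emit:
play_rows(
  deltas=[1, 22, 29, -6, 0, 0, 0.117, 1, 22, 29, -6, 0, 0, 0.117, 1, 22, 29, -6, 0, 0, 0.117, 1, 22, 29, -6, 0, 0, 0.117, 1, 22, 29, -6, 0, 0, 0.117],
)

```text
t: 1.45
ee_pos: [429.8, -323.8, 186.4]
eef_rot: [0.0, 0.73, 0.683, 0.0]
wrist_force: [0.2, -0.5, -0.1]
finger_gap: 88.2
grasp_force: 0.0
```

Emit:
play_rows(
  deltas=[1, 0, 0, -40, 0, 0, 0, 1, 0, 0, -40, 0, 0, 0, 1, 0, 0, -36, 0, 0, 0, 1, 0, 0, -15, 0, 0, 0, 1, 0, 0, -7, 0, 0, 0],
)

```text
t: 2.08
ee_pos: [429.0, -325.2, 48.4]
eef_rot: [-0.0, 0.732, 0.681, 0.0]
wrist_force: [1.3, -1.0, -1.0]
finger_gap: 88.3
grasp_force: 0.0
```

Emit:
play_rows(
  deltas=[-1, 0, 0, 0, 0, 0, 0, -1, 0, 0, 0, 0, 0, 0, -1, 0, 0, 0, 0, 0, 0, -1, 0, 0, 0, 0, 0, 0, -1, 0, 0, 0, 0, 0, 0],
)

```text
t: 2.7
ee_pos: [429.4, -326.0, 49.5]
eef_rot: [0.001, 0.733, 0.68, 0.0]
wrist_force: [-0.1, 1.2, 6.7]
finger_gap: 57.9
grasp_force: 14.8
```

Emit:
play_rows(
  deltas=[-1, 0, 0, 40, 0, 0, 0, -1, 0, 0, 60, 0, 0, 0.173, -1, 0, 0, 60, 0, 0, 0.173, -1, 0, 0, 60, 0, 0, 0.173, -1, 0, 0, 60, 0, 0, 0.173],
)

```text
t: 3.32
ee_pos: [427.8, -325.4, 330.4]
eef_rot: [-0.0, 0.456, 0.89, -0.0]
wrist_force: [0.8, -1.3, -0.7]
finger_gap: 57.3
grasp_force: 14.8
```

Emit:
play_rows(
  deltas=[-1, 9, 42, 3, 0, 0, 0.173, -1, 9, 42, 3, 0, 0, 0, -1, 9, 42, 3, 0, 0, 0, -1, 9, 42, 3, 0, 0, 0, -1, 9, 42, 3, 0, 0, 0],
)

```text
t: 3.95
ee_pos: [473.2, -114.3, 343.6]
eef_rot: [-0.0, 0.38, 0.925, -0.0]
wrist_force: [0.1, 0.4, -1.8]
finger_gap: 57.3
grasp_force: 14.8
```

Emit:
play_rows(
  deltas=[-1, 9, 42, 2, -0.102, -0.103, 0, -1, 9, 42, 2, -0.102, -0.103, 0, -1, 9, 42, 2, -0.102, -0.103, 0, -1, 0, 0, 0, 0, 0, 0, -1, 0, 0, 0, 0, 0, 0],
)

```text
t: 4.58
ee_pos: [499.5, 7.2, 349.0]
eef_rot: [0.195, 0.371, 0.904, -0.082]
wrist_force: [1.0, -0.5, -1.6]
finger_gap: 57.1
grasp_force: 14.8
```

```bash
cat > st.py <<'E'
from h import *; from cell import robot
M0=np.array([536.5,-26,240]); W=R.from_euler('z',-.779)*R.from_euler('y',-25,degrees=True)
G=R.from_matrix(W.as_matrix()@np.diag([-1,1,-1]))
def st(zt=None):
    s=robot.read_state(); p=np.array(s["ee_pos"]); q=rot(s["eef_rot"])
    print("t",round(s["t"],2),"local",np.round(W.inv().apply(p-M0),1),"rot err world",np.round((G*q.inv()).as_rotvec(),3),"F local",np.round(W.inv().apply(s["wrist_force"]),1),"gap",round(s["finger_gap"],1),"joints",np.round(s["joints"],2))
    if zt is not None: print("move to axis at",zt,np.round(M0+W.apply([0,0,zt])-p,1))
E
python3 - <<'E'
from st import *
st(105)
for n in("scene","top"):
    c=robot.capture(n); cv2.imwrite(f"pics/{n}1.png",c["img"])
a=cv2.imread("pics/scene1.png")[90:265,280:400]; b=cv2.imread("pics/top1.png")[130:250,290:410]
cv2.imwrite("pics/v1.png",np.hstack([cv2.resize(a,(395,576),interpolation=2),cv2.resize(b,(400,400),interpolation=2) if 0 else cv2.copyMakeBorder(cv2.resize(b,(400,400),interpolation=2),0,176,0,0,0)]))
E
```

```text
t 4.58 local [  1.1  -2.3 119.8] rot err world [-0.005 -0.01   0.001] F local [ 0.3  0.3 -2. ] gap 57.1 joints [ 0.44  0.11 -0.84  1.98  0.58  0.99  0.11]
move to axis at 105 [  5.4  -2.1 -13.9]
```

View pics/v1.png

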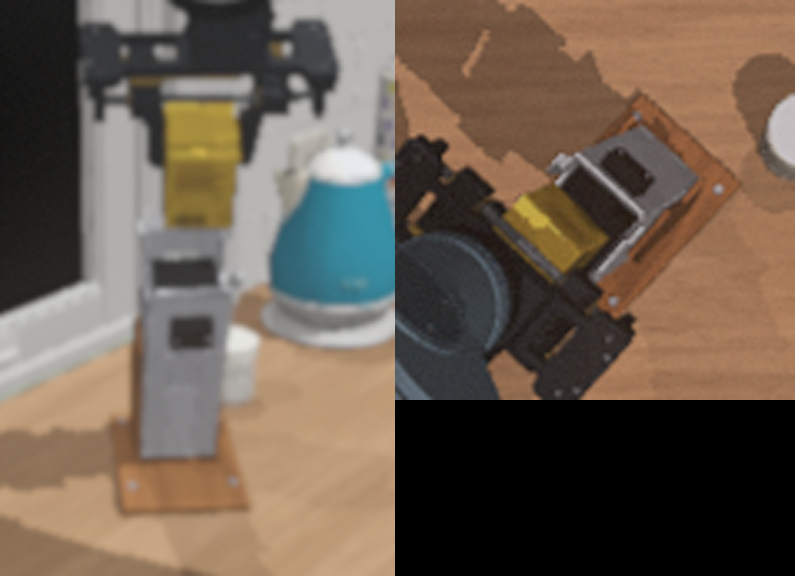

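The hand holds the yellow box above the mouth. In the scene crop the box base spans columns 165-237 and the tube mouth 142-225, so I'll overlay the model to check the centring.

```bash
cat > ov.py <<'E'
from st import *
def overlay(tag,zb,dim=(70,57,75),m=M0):
    s=robot.read_state(); p=np.array(s["ee_pos"]); q=rot(s["eef_rot"])
    k=np.array([[a,b,h] for a in(-.5,.5) for b in(-.5,.5) for h in(0,1)])*dim
    out=[]
    for n,(u,v,w,h) in (("scene",(290,95,100,150)),("top",(300,150,100,75))):
        c=robot.capture(n); z=4; im=cv2.resize(c["img"][v:v+h,u:u+w],None,fx=z,fy=z,interpolation=2)
        def ln(P,col):
            a=((proj(c,P)+.5-[u,v])*z).astype(int)
            for i in range(0,len(a),2): cv2.line(im,tuple(map(int,a[i])),tuple(map(int,a[i+1])),col,1)
        if zb:
            B=q.apply(np.array([[x,y,zb-hh] for x,y,hh in k]))+p   # tool z down; base zb ahead of TCP
            ln([B[i] for a,b in((0,1),(2,3),(4,5),(6,7),(0,2),(4,6),(0,4),(2,6),(1,3),(5,7),(1,5),(3,7)) for i in(a,b)],(255,0,255))
        L=lambda x,y,zz:m+W.apply([x,y,zz])
        r=[]
        for a in(-1,1):
            r+=[L(a*42,35.5,0),L(a*42,-35.5,0),L(a*42,35.5,0),L(a*42,35.5,-223),L(a*42,-35.5,0),L(a*42,-35.5,-223)]
        for b in(-1,1): r+=[L(-42,b*35.5,0),L(42,b*35.5,0)]
        ln(r,(0,0,255)); out.append(im)
    H=max(o.shape[0] for o in out)
    cv2.imwrite(f"pics/{tag}.png",np.hstack([cv2.copyMakeBorder(o,0,H-o.shape[0],0,0,0) for o in out])[:600,:800])
if __name__=="__main__": overlay("ov1",48.5)
E
python3 ov.py
```

```text
(no output)
```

View pics/ov1.png

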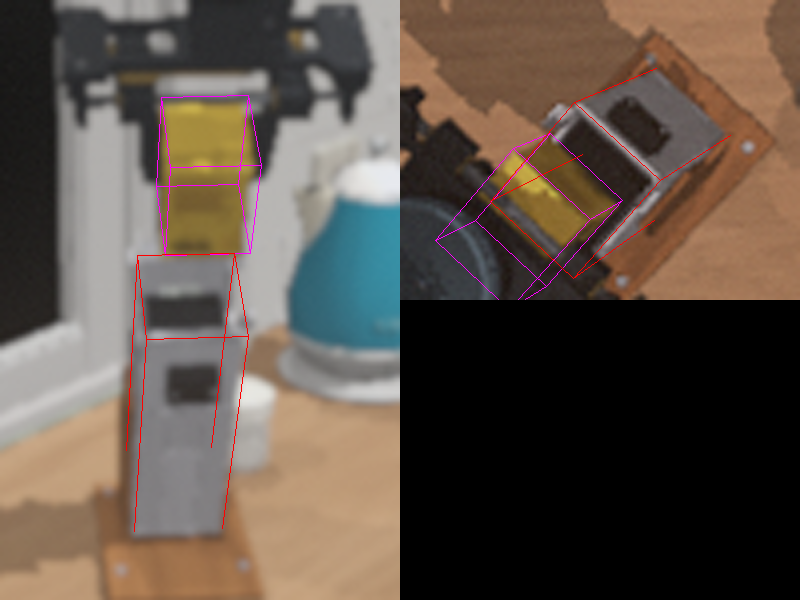

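The overlay matches to within about 2 mm, so I'll go in along the well axis.

Emit:
play_rows(
  deltas=[-1, 6, -5, -18.5, -0.005, -0.01, 0, -1, 6, -5.7, -18.1, 0, 0, 0, -1, 6, -5.9, -18.1, 0, 0, 0, -1, 6, -5.9, -18.1, 0, 0, 0, -1, 3, -3, -9, 0, 0, 0],
)

```text
t: 5.4
ee_pos: [526.9, -19.3, 266.5]
eef_rot: [0.2, 0.373, 0.902, -0.082]
wrist_force: [-0.9, 0.4, -1.1]
finger_gap: 57.5
grasp_force: 14.8
```

```bash
python3 -c "
from st import *; st(15)"
```

```text
t 5.4 local [ 0.7 -2.  28.9] rot err world [-0.001 -0.     0.004] F local [-1.3 -0.4 -0.6] gap 57.5 joints [ 0.4   0.27 -0.77  2.05  0.8   0.86 -0.08]
move to axis at 15 [  5.1  -2.2 -12.9]
```

Emit:
play_rows(
  deltas=[-1, 1.5, -1.2, -4.5, 0, 0, 0, -1, 1.5, -1.2, -4.5, 0, 0, 0, -1, 1.5, -1.4, -4.5, 0, 0, 0, -1, 1.2, -1.2, -3.7, 0, 0, 0, -1, 0, 0, 0, 0, 0, 0],
)

```text
t: 6.02
ee_pos: [533.1, -22.7, 250.6]
eef_rot: [0.201, 0.371, 0.903, -0.082]
wrist_force: [-0.9, 0.5, 2.6]
finger_gap: 57.5
grasp_force: 14.7
```

```bash
python3 -c "
from st import *; st(15)"
```

```text
t 6.03 local [ 0.2 -0.  11.6] rot err world [-0.001  0.002  0.001] F local [ 0.2 -0.3  2.8] gap 57.5 joints [ 0.38  0.31 -0.75  2.06  0.85  0.84 -0.11]
move to axis at 15 [-1.1  1.1  3. ]
```

Emit:
play_rows(
  deltas=[1, 0, 0, 0, 0, 0, 0, 1, 0, 0, 0, 0, 0, 0, 1, -1, 1, 3, 0, 0, 0, 1, -6, 6, 18, 0, 0, 0, 1, -12, 12, 36, 0, 0, 0],
)

```text
t: 6.65
ee_pos: [512.8, -4.1, 306.9]
eef_rot: [0.199, 0.372, 0.903, -0.082]
wrist_force: [-0.1, -1.1, 0.1]
finger_gap: 88.2
grasp_force: 0.0
```

Emit:
play_rows(
  deltas=[-1, -2, 2, 6, 0, 0, 0, -1, 0, 0, 0, 0, 0, 0, -1, 0, 0, 0, 0, 0, 0, -1, 0, 0, 0, 0, 0, 0, -1, 0, 0, 0, 0, 0, 0],
)

```text
t: 7.28
ee_pos: [511.6, -2.0, 312.8]
eef_rot: [0.2, 0.372, 0.903, -0.082]
wrist_force: [-0.5, 1.4, 0.3]
finger_gap: 40.4
grasp_force: 0.0
```

Run:
```python
from st import *; st(55)
import ov; ov.overlay("ov2",0)
```

```text
t 7.28 local [-0.6 -0.4 80.6] rot err world [-0.001  0.     0.002] F local [-1.1  0.7  0.8] gap 40.4 joints [ 0.42  0.18 -0.82  2.02  0.68  0.93  0.02]
move to axis at 55 [  8.4  -7.7 -22.9]
```

View pics/ov2.png

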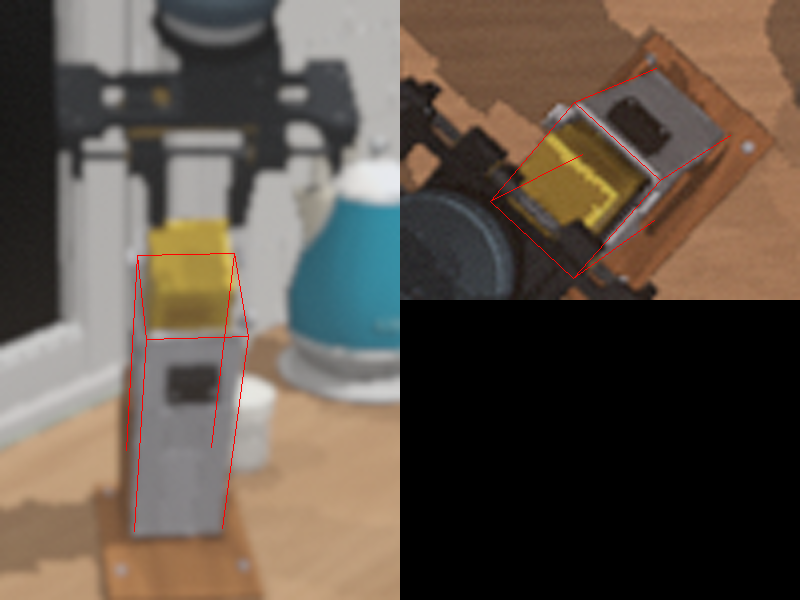

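The yellow box stands squarely in the mouth (scene crop 150-232, 220-330). Now I'll finish closing the fingers and press.

Emit:
play_rows(
  deltas=[-1, 0, 0, 0, 0, 0, 0, -1, 1, -1, -3, 0, 0, 0, -1, 2, -2, -6, 0, 0, 0, -1, 2, -2, -5, 0, 0, 0, -1, 1, -1, -3, 0, 0, 0],
)

```text
t: 8.0
ee_pos: [517.7, -8.0, 295.8]
eef_rot: [0.2, 0.372, 0.903, -0.082]
wrist_force: [0.3, -0.5, -0.3]
finger_gap: 0.6
grasp_force: 0.0
```

Emit:
play_rows(
  deltas=[-1, 1.5, -1.5, -4.5, 0, 0, 0, -1, 1.5, -1.5, -4.5, 0, 0, 0, -1, 1.5, -1.5, -4.5, 0, 0, 0, -1, 1.5, -1.5, -4.5, 0, 0, 0, -1, 1.5, -1.5, -4.5, 0, 0, 0],
)

```text
t: 8.62
ee_pos: [525.8, -15.1, 274.2]
eef_rot: [0.201, 0.371, 0.903, -0.082]
wrist_force: [-0.3, 0.9, 2.1]
finger_gap: 0.4
grasp_force: 1.1
```

```bash
python3 -c "
from st import *; st(0)"
```

```text
t 8.62 local [ 0.6  0.2 37.4] rot err world [-0.     0.003  0.001] F local [0.1 0.4 2.2] gap 0.4 joints [ 0.4   0.26 -0.78  2.04  0.79  0.87 -0.07]
move to axis at 0 [ 10.7 -10.9 -34.2]
```

Emit:
play_rows(
  deltas=[-1, 1.7, -1.8, -5.5, 0, 0, 0, -1, 1.7, -1.8, -5.5, 0, 0, 0, -1, 1.7, -1.8, -5.5, 0, 0, 0, -1, 1.7, -1.8, -5.5, 0, 0, 0, -1, 1.7, -1.8, -5.5, 0, 0, 0],
)

```text
t: 9.25
ee_pos: [534.5, -24.3, 246.5]
eef_rot: [0.201, 0.371, 0.903, -0.081]
wrist_force: [1.2, -0.1, 6.5]
finger_gap: 0.4
grasp_force: 2.4
```

Emit:
play_rows(
  deltas=[-1, 1.8, -1.8, -5.5, 0, 0, 0, -1, 1.8, -1.8, -5.5, 0, 0, 0, -1, 1.8, -1.8, -5.5, 0, 0, 0, -1, 1.8, -1.8, -5.5, 0, 0, 0, -1, 1.8, -1.8, -5.5, 0, 0, 0],
)

```text
t: 9.88
ee_pos: [543.7, -33.1, 219.2]
eef_rot: [0.201, 0.371, 0.903, -0.081]
wrist_force: [0.3, 1.6, 7.0]
finger_gap: 0.7
grasp_force: 3.1
```

```bash
python3 -c "
from st import *; st(-42)"
```

```text
t 9.88 local [  0.4  -0.  -23.1] rot err world [-0.001  0.003  0.001] F local [2.1 1.3 6.7] gap 0.7 joints [ 0.37  0.37 -0.72  2.07  0.94  0.8  -0.18]
move to axis at -42 [  5.4  -5.3 -17.3]
```

Emit:
play_rows(
  deltas=[-1, 1.4, -1.4, -4.5, 0, 0, 0, -1, 1.4, -1.4, -4.5, 0, 0, 0, -1, 1.2, -1.2, -3.6, 0, 0, 0, -1, 0.9, -0.9, -2.7, 0, 0, 0, -1, 0.5, -0.5, -1.6, 0, 0, 0],
)

```text
t: 10.5
ee_pos: [549.2, -38.6, 202.5]
eef_rot: [0.202, 0.371, 0.903, -0.081]
wrist_force: [1.1, 0.1, 7.1]
finger_gap: 0.5
grasp_force: 3.2
```

```bash
python3 -c "
from st import *; st(-42)"
```

```text
t 10.5 local [  0.4  -0.  -41.5] rot err world [-0.     0.003  0.001] F local [3.7 0.9 6.1] gap 0.5 joints [ 0.36  0.41 -0.69  2.07  0.99  0.78 -0.22]
move to axis at -42 [-0.1  0.1 -0.6]
```

Emit:
play_rows(
  deltas=[-1, 0.4, -0.4, -1.3, 0, 0, 0, -1, 0, 0, 0, 0, 0, 0, -1, -0.6, 0.6, 1.8, 0, 0, 0, -1, -1.2, 1.2, 3.6, 0, 0, 0, -1, -1.2, 1.2, 3.6, 0, 0, 0],
)

```text
t: 11.12
ee_pos: [544.3, -36.4, 209.0]
eef_rot: [0.2, 0.372, 0.903, -0.083]
wrist_force: [0.1, 0.3, -1.4]
finger_gap: 0.8
grasp_force: 0.0
```

```bash
python3 -c "
from st import *; st(-42)"
```

```text
t 11.12 local [ -1.4  -1.9 -33.5] rot err world [-0.    -0.001  0.002] F local [-0.7  0.3 -1.2] gap 0.8 joints [ 0.36  0.39 -0.7   2.07  0.96  0.79 -0.2 ]
move to axis at -42 [ 4.8 -2.1 -7.1]
```

Emit:
play_rows(
  deltas=[-1, -3, 3, 9, 0, 0, 0, -1, -9, 9, 27, 0, 0, 0, -1, -9, 9, 27, 0, 0, 0, -1, -9, 9, 30, 0, 0, 0, 1, 0, 30, 30, 0, 0, 0],
)

```text
t: 11.75
ee_pos: [514.0, 22.8, 333.4]
eef_rot: [0.2, 0.373, 0.902, -0.083]
wrist_force: [0.2, 0.1, -0.6]
finger_gap: 8.0
grasp_force: 0.0
```

Emit:
play_rows(
  deltas=[1, -10, 40, 0, 0.102, 0.103, 0, 1, -10, 40, 0, 0.102, 0.103, 0, 1, -10, 40, 0, 0.102, 0.103, 0, 1, -10, 40, 0, 0, 0, -0.152, 1, 0, 0, 0, 0, 0, 0],
)

```text
t: 12.38
ee_pos: [473.6, 187.3, 332.9]
eef_rot: [0.0, 0.448, 0.894, 0.001]
wrist_force: [0.1, 0.5, 0.4]
finger_gap: 58.6
grasp_force: 0.0
```

Run:
```python
from st import *; st()
s=robot.read_state(); print(s["ee_pos"])
g=(432.5,309.1,.336)
cs=[robot.capture(n) for n in("top","scene")]
import pickle; pickle.dump(cs,open("c1.pkl","wb"))
o=[]
for c,(u,v),(w,h) in((cs[0],(300,150),(66,50)),(cs[0],(195,225),(50,50)),(cs[1],(310,140),(66,66)),(cs[1],(250,270),(50,66))):
    z=6; im=cv2.resize(c["img"][v:v+h,u:u+w],None,fx=z,fy=z,interpolation=2)
    a=((proj(c,boxpts(*g,58,69,76))+.5-[u,v])*z).astype(int)
    if u in(195,250):
        for i,j in((0,1),(2,3),(4,5),(6,7),(0,2),(4,6),(0,4),(2,6),(1,3),(5,7),(1,5),(3,7)): cv2.line(im,tuple(map(int,a[i])),tuple(map(int,a[j])),(255,0,255),1)
    o.append(im)
cv2.imwrite("pics/g1.png",cv2.resize(np.vstack([np.hstack(o[:2]),np.hstack(o[2:])]),None,fx=.85,fy=.85))
```

```text
t 12.38 local [-137.1  107.6  166.5] rot err world [-0.33  -0.286  0.147] F local [-0.   0.4  0.5] gap 58.6 joints [ 0.28  0.33 -0.92  1.76  0.28  1.18 -0.08]
[473.64543804 187.27292039 332.94950953]
```

View pics/g1.png

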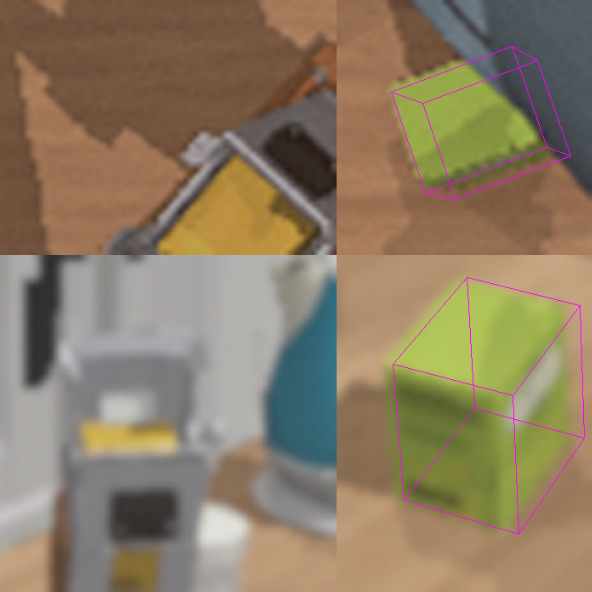

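The yellow box sits below the rim, caught. The green box lies about 3-4 mm from the fit, so I'll refine it with the visible corners.

Run:
```python
from h import *; import pickle
from scipy.optimize import least_squares
cs=pickle.load(open("c1.pkl","rb"))
obs=[(0,1,388,88),(0,2,420,183),(0,3,541,142),(1,1,463,275),(1,2,388,360),(1,3,509,395),(1,4,569,303),(1,5,509,529)]
a=boxpts(432.5,309.1,.336,58,69,76)
pr=[np.c_[336.6,0]+(proj(c,a)+.5-o)*5.1 for c,o in((cs[0],[195,225]),(cs[1],[250,270]))]
pr[1][:,1]+=255
idx=[];pts=[]
for c,_,u,v in obs:
    d=np.linalg.norm(pr[c]-[u,v],axis=1); idx.append((c,int(d.argmin()))); pts.append((u,v)); print(c,idx[-1],round(d.min(),1))
def f(p):
    a=boxpts(*p,58,69,76); r=[]
    for (c,i),q in zip(idx,pts):
        z=(proj(cs[c],a[i])[0]+.5-([195,225] if c==0 else [250,270]))*5.1+[336.6,255*c]; r+=list((z-q)/5.1)
    return r
s=least_squares(f,[432.5,309.1,.336],loss="soft_l1"); print(s.x,np.round(s.fun,1))
```

```text
0 (0, 7) 5.1
0 (0, 3) 11.5
0 (0, 1) 8.2
1 (1, 5) 5.0
1 (1, 7) 6.7
1 (1, 3) 3.7
1 (1, 1) 11.8
1 (1, 2) 11.4
[4.35982321e+02 3.10465477e+02 3.29600467e-01] [ 0.2 -0.6  0.5  0.6  0.7 -0.1 -0.5  0.2 -0.5  0.4 -1.  -0.2  0.8  0.2
  0.4  0.6]
```

Emit:
play_rows(
  deltas=[1, -7.5, 24.6, -28, 0, 0, -0.062, 1, -7.5, 24.6, -28, 0, 0, -0.062, 1, -7.5, 24.6, -28, 0, 0, -0.062, 1, -7.5, 24.6, -28, 0, 0, -0.063, 1, -7.5, 24.6, -28, 0, 0, -0.063],
)

```text
t: 13.1
ee_pos: [438.5, 306.0, 191.7]
eef_rot: [0.002, 0.584, 0.812, -0.001]
wrist_force: [0.6, 0.1, 0.2]
finger_gap: 88.2
grasp_force: 0.0
```

Emit:
play_rows(
  deltas=[1, 0, 0, -40, 0, 0, 0, 1, 0, 0, -40, 0, 0, 0, 1, 0, 0, -36, 0, 0, 0, 1, 0, 0, -18, 0, 0, 0, 1, 0, 0, -9, 0, 0, 0],
)

```text
t: 13.72
ee_pos: [438.3, 306.2, 49.3]
eef_rot: [0.001, 0.583, 0.812, -0.0]
wrist_force: [0.4, -0.0, -0.4]
finger_gap: 87.8
grasp_force: 0.0
```

Emit:
play_rows(
  deltas=[-1, 0, 0, 0, 0, 0, 0, -1, 0, 0, 0, 0, 0, 0, -1, 0, 0, 0, 0, 0, 0, -1, 0, 0, 0, 0, 0, 0, -1, 0, 0, 0, 0, 0, 0],
)

```text
t: 14.35
ee_pos: [438.3, 307.1, 50.4]
eef_rot: [0.001, 0.583, 0.812, 0.0]
wrist_force: [-0.6, -1.1, 6.7]
finger_gap: 57.6
grasp_force: 15.0
```

Emit:
play_rows(
  deltas=[-1, 0, 0, 45, 0, 0, 0, -1, 0, 0, 60, 0, 0, 0, -1, 0, 0, 60, 0, 0, 0.156, -1, 0, 0, 60, 0, 0, 0.156, -1, 0, 0, 60, 0, 0, 0.155],
)

```text
t: 14.98
ee_pos: [437.7, 306.5, 336.6]
eef_rot: [0.001, 0.377, 0.926, -0.0]
wrist_force: [0.4, 0.6, -0.8]
finger_gap: 57.2
grasp_force: 15.0
```

Emit:
play_rows(
  deltas=[-1, 8, -37, 3, 0, 0, 0, -1, 8, -37, 3, 0, 0, 0, -1, 8, -37, 3, 0, 0, 0, -1, 8, -37, 3, 0, 0, 0, -1, 8, -37, 3, 0, 0, 0],
)

```text
t: 15.6
ee_pos: [477.9, 120.5, 349.6]
eef_rot: [0.001, 0.379, 0.925, -0.0]
wrist_force: [0.5, -1.0, -1.2]
finger_gap: 58.0
grasp_force: 15.0
```

Emit:
play_rows(
  deltas=[-1, 8, -37, 2, -0.102, -0.103, 0, -1, 8, -37, 2, -0.102, -0.103, 0, -1, 8, -37, 2, -0.102, -0.103, 0, -1, 0, 0, 0, 0, 0, 0, -1, 0, 0, 0, 0, 0, 0],
)

```text
t: 16.23
ee_pos: [502.1, 12.0, 355.8]
eef_rot: [0.2, 0.37, 0.904, -0.081]
wrist_force: [-1.1, -0.6, -0.7]
finger_gap: 57.6
grasp_force: 15.0
```

Run:
```python
from st import *; st(100)
import ov; ov.overlay("ov3",50.4,(69,58,76))
```

```text
t 16.23 local [  2.6   2.8 126.6] rot err world [-0.002 -0.    -0.002] F local [-0.6 -1.2 -0.5] gap 57.6 joints [ 0.49  0.12 -0.9   1.97  0.59  1.    0.09]
move to axis at 100 [  4.4  -8.3 -25.2]
```

View pics/ov3.png

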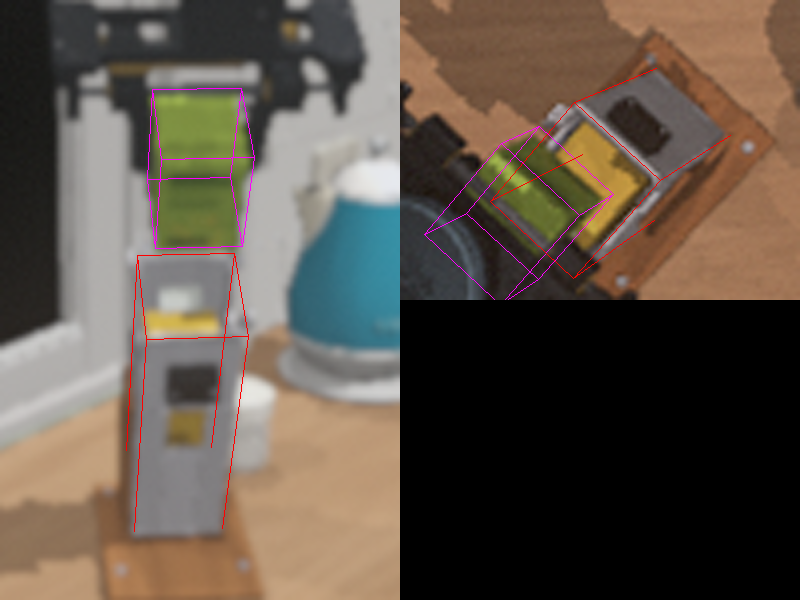

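The green box hangs above the mouth and the yellow shows caught in the well (bar at 145-218, 322). In the top crop the green edge near (600,203) sits short of the predicted (613,193). I'll measure that offset numerically from the mask.

Run:
```python
from st import *
s=robot.read_state(); p=np.array(s["ee_pos"]); q=rot(s["eef_rot"])
c=robot.capture("top"); h=cv2.cvtColor(c["img"],cv2.COLOR_BGR2HSV)
m=cv2.inRange(h,(32,90,25),(55,255,255)); m[:,:300]=0; m[:150]=0; m[235:]=0;m[:,400:]=0
# rays of mask pixels onto the box's base plane -> tool coords
ys,xs=np.nonzero(m); n=q.apply([0,0,1]); o=p+50.4*n
K=np.linalg.inv(c["mtx"]); C=np.array(c["position"]); A=rot(c["attitude"])
P=[]
for u,v in zip(xs,ys):
    d=A.apply((K@[u,v,1])*[1,-1,-1]); P.append(q.inv().apply(C+d*(((o-C)@n)/(d@n))-p))
P=np.array(P); print(len(P))
for lo in range(-24,24,8):
    k=P[(P[:,1]>=lo)&(P[:,1]<lo+8)]; print(lo,np.round(np.percentile(k[:,0],[0,3,97]),1),len(k))
print(np.percentile(P[:,1],[1,99]))
```

```text
377
-24 [-24.8 -24.5   9.5] 38
-16 [-21.6 -19.3  23.1] 49
-8 [-22.2 -20.5  22.8] 52
0 [-24.3 -22.9  12. ] 46
8 [-17.8 -17.   23.8] 48
16 [-26.7 -24.1  17.2] 54
[-24.4252241   37.80938407]
```

Run:
```python
from st import *
s=robot.read_state(); p=np.array(s["ee_pos"]); q=rot(s["eef_rot"])
c=robot.capture("top")
for y in(-12,0,12):
    print(y,[(x,c["img"][int(round(v)),int(round(u))].tolist()) for x in range(-46,-14,3) for u,v in proj(c,p+q.apply([x,y,50.4]))])
```

```text
-12 [(-46, [57, 138, 178]), (-43, [61, 138, 177]), (-40, [58, 136, 177]), (-37, [64, 148, 190]), (-34, [63, 148, 190]), (-31, [63, 149, 191]), (-28, [43, 101, 125]), (-25, [30, 64, 65]), (-22, [37, 85, 85]), (-19, [38, 84, 80]), (-16, [34, 75, 69])]
0 [(-46, [59, 137, 177]), (-43, [60, 140, 182]), (-40, [65, 148, 192]), (-37, [63, 147, 190]), (-34, [63, 147, 189]), (-31, [63, 147, 189]), (-28, [53, 127, 159]), (-25, [30, 63, 63]), (-22, [36, 82, 79]), (-19, [37, 84, 81]), (-16, [39, 81, 76])]
12 [(-46, [56, 67, 77]), (-43, [55, 54, 59]), (-40, [66, 63, 66]), (-37, [61, 90, 112]), (-34, [61, 87, 109]), (-31, [59, 76, 90]), (-28, [47, 79, 87]), (-25, [37, 81, 82]), (-22, [35, 83, 86]), (-19, [38, 84, 83]), (-16, [38, 79, 75])]
```

Emit:
play_rows(
  deltas=[-1, 5, -9, -14, 0, 0, 0, -1, 5.2, -5.1, -15.8, 0, 0, 0, -1, 5.2, -5.1, -15.8, 0, 0, 0, -1, 5.2, -5.1, -15.8, 0, 0, 0, -1, 5.2, -5.1, -15.8, 0, 0, 0],
)

```text
t: 17.05
ee_pos: [527.8, -19.3, 276.7]
eef_rot: [0.2, 0.37, 0.903, -0.082]
wrist_force: [0.1, 0.4, -1.2]
finger_gap: 57.7
grasp_force: 15.0
```

```bash
python3 -c "
from st import *; st(20)"
```

```text
t 17.05 local [ 5.6 -1.3 37.8] rot err world [-0.    -0.001 -0.001] F local [-0.7  0.3 -1. ] gap 57.7 joints [ 0.45  0.27 -0.83  2.03  0.8   0.89 -0.06]
move to axis at 20 [  2.6  -0.8 -18.5]
```

Emit:
play_rows(
  deltas=[-1, 1.9, -1.4, -5, 0, 0, 0, -1, 1.9, -1.4, -5, 0, 0, 0, -1, 1.9, -1.4, -5, 0, 0, 0, -1, 1.8, -1.4, -5, 0, 0, 0, -1, 0, 0, 0, 0, 0, 0],
)

```text
t: 17.68
ee_pos: [535.2, -24.0, 258.2]
eef_rot: [0.2, 0.37, 0.903, -0.082]
wrist_force: [-1.1, 0.7, -0.8]
finger_gap: 57.8
grasp_force: 15.0
```

```bash
python3 -c "
from st import *; st(20)"
```

```text
t 17.68 local [ 5.6  0.5 17.5] rot err world [ 0.    -0.    -0.001] F local [-1.5 -0.3 -0.2] gap 57.8 joints [ 0.44  0.31 -0.81  2.04  0.85  0.87 -0.1 ]
move to axis at 20 [-4.7  3.9 -0.1]
```

Emit:
play_rows(
  deltas=[-1, 0.6, -0.6, -1.8, 0, 0, 0, -1, 0.6, -0.6, -1.8, 0, 0, 0, -1, 0.6, -0.6, -1.8, 0, 0, 0, -1, 0, 0, 0, 0, 0, 0, -1, 0, 0, 0, 0, 0, 0],
)

```text
t: 18.3
ee_pos: [537.5, -26.0, 253.3]
eef_rot: [0.201, 0.37, 0.903, -0.082]
wrist_force: [0.2, 0.8, -0.1]
finger_gap: 57.5
grasp_force: 15.0
```

```bash
python3 -c "
from st import *; st(20)"
```

```text
t 18.3 local [ 6.2  0.7 11.8] rot err world [ 0.     0.001 -0.001] F local [-0.4  0.7  0.1] gap 57.5 joints [ 0.43  0.32 -0.8   2.04  0.87  0.86 -0.11]
move to axis at 20 [-7.   5.9  4.8]
```

Emit:
play_rows(
  deltas=[-1, 0.5, -0.5, -1.5, 0, 0, 0, -1, 0.5, -0.5, -1.5, 0, 0, 0, -1, 0, 0, 0, 0, 0, 0, -1, 0, 0, 0, 0, 0, 0, -1, 0, 0, 0, 0, 0, 0],
)

```text
t: 18.92
ee_pos: [538.3, -26.7, 250.1]
eef_rot: [0.201, 0.37, 0.903, -0.082]
wrist_force: [1.1, 1.4, 2.3]
finger_gap: 57.7
grasp_force: 15.0
```

```bash
python3 -c "
from st import *; st(20)"
```

```text
t 18.93 local [5.9 0.8 8.4] rot err world [ 0.     0.001 -0.002] F local [0.7 1.8 2.1] gap 57.7 joints [ 0.43  0.33 -0.8   2.04  0.87  0.86 -0.12]
move to axis at 20 [-7.8  6.6  8. ]
```

Emit:
play_rows(
  deltas=[1, 0, 0, 0, 0, 0, 0, 1, 0, 0, 0, 0, 0, 0, 1, -1, 1, 3, 0, 0, 0, 1, -6, 6, 18, 0, 0, 0, 1, -12, 12, 36, 0, 0, 0],
)

```text
t: 19.55
ee_pos: [518.1, -8.4, 306.5]
eef_rot: [0.199, 0.371, 0.903, -0.083]
wrist_force: [-0.1, 0.3, 0.3]
finger_gap: 88.1
grasp_force: 0.0
```

Emit:
play_rows(
  deltas=[-1, -4, 3, -2, 0, 0, 0, -1, 0, 0, 0, 0, 0, 0, -1, 0, 0, 0, 0, 0, 0, -1, 0, 0, 0, 0, 0, 0, -1, 0, 0, 0, 0, 0, 0],
)

```text
t: 20.18
ee_pos: [515.1, -5.0, 304.7]
eef_rot: [0.2, 0.37, 0.903, -0.082]
wrist_force: [-0.0, 0.1, 0.1]
finger_gap: 40.2
grasp_force: 0.0
```

Emit:
play_rows(
  deltas=[-1, 0, 0, 0, 0, 0, 0, -1, 0, 0, 0, 0, 0, 0, -1, 0, 0, 0, 0, 0, 0, -1, 0, 0, 0, 0, 0, 0, -1, 0, 0, 0, 0, 0, 0],
)

```text
t: 20.8
ee_pos: [515.1, -4.9, 305.1]
eef_rot: [0.201, 0.37, 0.903, -0.082]
wrist_force: [-0.9, 0.6, 0.4]
finger_gap: 0.4
grasp_force: 0.0
```

Run:
```python
from st import *; st(40)
c=robot.capture("scene"); m=cv2.inRange(cv2.cvtColor(c["img"],cv2.COLOR_BGR2HSV),(32,90,25),(55,255,255)); m[:, :300]=0; m[:,370:]=0; m[:100]=0; m[230:]=0
ys,xs=np.nonzero(m); print("green px",xs.min(),xs.max(),ys.min(),ys.max(),len(xs))
k=np.array([[a,b,h] for a in(-34.5,34.5) for b in(-29,29) for h in(-39,37)]); u=proj(c,M0+W.apply(k)); print("expected",u.min(0),u.max(0), "mouth front", proj(c,M0+W.apply([[-39,29,0],[-39,-29,0]])))
```

```text
t 20.8 local [ 0.3  0.  71.7] rot err world [ 0.     0.    -0.001] F local [-0.8 -0.2  0.8] gap 0.4 joints [ 0.47  0.21 -0.87  2.02  0.72  0.93 -0.01]
move to axis at 40 [  9.3  -9.3 -28.9]
green px 327 348 153 176 473
expected [325.62174134 150.1054987 ] [350.07476286 186.87096746] mouth front [[328.27991879 178.59778223]
 [349.06406274 178.008027  ]]
```

Emit:
play_rows(
  deltas=[-1, 1.8, -1.8, -5.4, 0, 0, 0, -1, 1.8, -1.8, -5.4, 0, 0, 0, -1, 1.5, -1.5, -4.5, 0, 0, 0, -1, 1.2, -1.2, -3.6, 0, 0, 0, -1, 0.9, -0.9, -2.7, 0, 0, 0],
)

```text
t: 21.48
ee_pos: [522.6, -11.9, 283.6]
eef_rot: [0.201, 0.37, 0.903, -0.082]
wrist_force: [-1.9, 0.7, 8.2]
finger_gap: 0.3
grasp_force: 3.9
```

Emit:
play_rows(
  deltas=[-1, 0.9, -0.9, -2.7, 0, 0, 0, -1, 1.2, -1.2, -3.6, 0, 0, 0, -1, 1.2, -1.2, -3.6, 0, 0, 0, -1, 1.2, -1.2, -3.6, 0, 0, 0, -1, 1.2, -1.2, -3.6, 0, 0, 0],
)

```text
t: 22.1
ee_pos: [530.4, -18.2, 268.7]
eef_rot: [0.203, 0.37, 0.903, -0.082]
wrist_force: [-0.0, -1.7, 11.0]
finger_gap: 0.7
grasp_force: 4.8
```

```bash
python3 -c "
from st import *; st(-42)"
```

```text
t 22.1 local [ 3.2  1.3 30.1] rot err world [ 0.002  0.006 -0.001] F local [ 5.7 -1.2  9.5] gap 0.7 joints [ 0.44  0.29 -0.83  2.04  0.83  0.88 -0.09]
move to axis at -42 [ 18.7 -20.3 -66.7]
```

Emit:
play_rows(
  deltas=[-1, 1.2, -1.3, -4.5, 0, 0, 0, -1, 1.2, -1.3, -4.5, 0, 0, 0, -1, 1.2, -1.3, -4.5, 0, 0, 0, -1, 1.3, -1.4, -4.5, 0, 0, 0, -1, 1.4, -1.4, -4.5, 0, 0, 0],
)

```text
t: 22.72
ee_pos: [537.6, -25.2, 247.0]
eef_rot: [0.204, 0.37, 0.903, -0.082]
wrist_force: [1.0, -2.5, 15.0]
finger_gap: 0.8
grasp_force: 6.2
```

```bash
python3 -c "
from st import *; st(-42)"
```

```text
t 22.73 local [3.2 1.3 6.2] rot err world [ 0.003  0.008 -0.001] F local [ 8.6 -1.  12.5] gap 0.8 joints [ 0.42  0.33 -0.8   2.05  0.89  0.85 -0.14]
move to axis at -42 [ 11.5 -13.2 -45. ]
```

Emit:
play_rows(
  deltas=[-1, 1.8, -1.8, -3.8, 0, 0, 0, -1, 1.8, -1.8, -3.8, 0, 0, 0, -1, 1.8, -1.8, -3.8, 0, 0, 0, -1, 1.8, -1.8, -3.8, 0, 0, 0, -1, 1.8, -1.8, -3.8, 0, 0, 0],
)

```text
t: 23.35
ee_pos: [544.7, -32.8, 226.1]
eef_rot: [0.202, 0.37, 0.903, -0.081]
wrist_force: [-1.5, 2.1, 7.6]
finger_gap: 0.2
grasp_force: 3.8
```

```bash
python3 -c "
from st import *; st(-42)"
```

```text
t 23.35 local [  3.7   0.9 -17.1] rot err world [ 0.     0.004 -0.002] F local [0.9 0.5 7.9] gap 0.2 joints [ 0.41  0.37 -0.77  2.06  0.95  0.83 -0.18]
move to axis at -42 [  4.4  -5.7 -24.1]
```

Emit:
play_rows(
  deltas=[-1, 1.4, -1.4, -4.1, 0, 0, 0, -1, 1.4, -1.4, -4.1, 0, 0, 0, -1, 1.4, -1.4, -4.1, 0, 0, 0, -1, 1.4, -1.4, -4.1, 0, 0, 0, -1, 1.4, -1.4, -4.1, 0, 0, 0],
)

```text
t: 23.98
ee_pos: [551.5, -39.5, 205.4]
eef_rot: [0.202, 0.37, 0.903, -0.081]
wrist_force: [-2.5, 2.2, 7.6]
finger_gap: 0.7
grasp_force: 4.1
```

```bash
python3 -c "
from st import *; st(-42)"
```

```text
t 23.98 local [  3.7   0.9 -39.9] rot err world [-0.     0.003 -0.003] F local [ 0.2 -0.2  8.3] gap 0.7 joints [ 0.4   0.42 -0.74  2.06  1.    0.8  -0.22]
move to axis at -42 [-2.4  1.  -3.4]
```

Emit:
play_rows(
  deltas=[-1, 0.5, -0.5, -1.5, 0, 0, 0, -1, 0.4, -0.4, -1.3, 0, 0, 0, -1, 0, 0, 0, 0, 0, 0, -1, 0, 0, 0, 0, 0, 0, -1, 0, 0, 0, 0, 0, 0],
)

```text
t: 24.6
ee_pos: [552.4, -40.4, 202.6]
eef_rot: [0.202, 0.37, 0.903, -0.081]
wrist_force: [-1.3, 2.2, 7.5]
finger_gap: 0.4
grasp_force: 3.6
```

Emit:
play_rows(
  deltas=[-1, -0.3, 0.3, 0.9, 0, 0, 0, -1, -0.3, 0.3, 0.9, 0, 0, 0, -1, -0.5, 0.5, 1.4, 0, 0, 0, -1, -0.6, 0.6, 1.8, 0, 0, 0, -1, -0.6, 0.6, 1.8, 0, 0, 0],
)

```text
t: 25.22
ee_pos: [549.2, -38.9, 208.6]
eef_rot: [0.201, 0.37, 0.903, -0.082]
wrist_force: [-0.2, -0.4, -0.5]
finger_gap: 0.9
grasp_force: 0.0
```

```bash
python3 -c "
from st import *; st(-42)"
```

```text
t 25.23 local [  3.1  -0.2 -36.1] rot err world [ 0.     0.001 -0.001] F local [-0.2 -0.4 -0.5] gap 0.9 joints [ 0.4   0.41 -0.75  2.06  0.99  0.81 -0.21]
move to axis at -42 [-0.1  0.4 -6.7]
```

Emit:
play_rows(
  deltas=[-1, -3, 3, 9, 0, 0, 0, -1, -9, 9, 27, 0, 0, 0, -1, -9, 9, 27, 0, 0, 0, -1, -10, 10, 32, 0, 0, 0, -1, -12, 12, 36, 0, 0, 0],
)

```text
t: 25.85
ee_pos: [505.0, 4.2, 340.2]
eef_rot: [0.2, 0.37, 0.903, -0.082]
wrist_force: [0.1, 0.7, -0.1]
finger_gap: 0.7
grasp_force: 0.0
```

Emit:
play_rows(
  deltas=[-1, -20, 50, 20, 0, 0, 0, -1, -20, 50, 10, 0, 0, 0, -1, -20, 50, 0, 0, 0, 0, -1, -10, 50, 0, 0, 0, 0, -1, 0, 0, 0, 0, 0, 0],
)

```text
t: 26.48
ee_pos: [434.2, 208.3, 369.5]
eef_rot: [0.2, 0.367, 0.905, -0.08]
wrist_force: [-0.2, -0.3, 0.2]
finger_gap: 0.2
grasp_force: 0.0
```

Run:
```python
from st import *; import pickle
st(); c0=pickle.load(open("c0.pkl","rb"))
cs=[robot.capture(n) for n in("top","scene")]
def px(c,P): u=proj(c,M0+W.apply(P))[0]; return np.round(u,1)
for c,n in zip(cs,("top","scene")):
    h=cv2.cvtColor(c["img"],cv2.COLOR_BGR2HSV)
    for col,lo,hi in(("g",(32,90,25),(55,255,255)),("y",(20,120,40),(31,255,255))):
        m=cv2.inRange(h,lo,hi); w=np.zeros_like(m); w[130:240,310:400]=1; ys,xs=np.nonzero(m*w)
        if len(xs): print(n,col,len(xs),np.percentile(xs,[3,97]),np.percentile(ys,[3,97]))
t=cs[0]; print("top face depth: expected corners if top at -46:",[px(t,[a*34.5,b*29,-46]).tolist() for a,b in((-1,-1),(-1,1),(1,1),(1,-1))])
for nm,(u,v) in dict(mug=(230,177),jar=(413,170)).items():
    T=c0[0]["img"][v-16:v+16,u-16:u+16]; r=cv2.matchTemplate(t["img"][v-24:v+24,u-24:u+24],T,cv2.TM_CCOEFF_NORMED); print(nm,cv2.minMaxLoc(r)[1::2])
for d in range(0,50,6):
    print(d,[t["img"][tuple(np.round(px(t,[x,0,-46])).astype(int)[::-1])].tolist() for x in(-d,d)])
```

```text
t 26.48 local [-160.4   94.9  217.7] rot err world [-0.002 -0.001 -0.009] F local [ 0.1 -0.3  0.2] gap 0.2 joints [ 0.12  0.23 -1.08  1.88  0.66  1.3  -0.38]
top g 481 [334. 357.] [183. 208.]
top y 16 [349.9  360.55] [191.8 208.1]
scene g 102 [328. 342.] [174. 204.]
scene y 93 [332. 338.] [205. 220.]
top face depth: expected corners if top at -46: [[347.6, 211.9], [331.1, 196.7], [348.0, 177.0], [364.9, 192.3]]
mug (0.8870381712913513, (8, 8))
jar (0.9170741438865662, (8, 8))
0 [[68, 156, 142], [68, 156, 142]]
6 [[68, 156, 142], [66, 150, 136]]
12 [[70, 158, 143], [62, 145, 131]]
18 [[68, 156, 142], [69, 152, 139]]
24 [[75, 171, 154], [52, 99, 96]]
30 [[106, 142, 139], [170, 166, 173]]
36 [[188, 199, 206], [37, 43, 54]]
42 [[185, 194, 202], [35, 41, 53]]
48 [[104, 104, 113], [36, 41, 51]]
```

Green is held in the well with nothing touching it, and the mug and jar haven't moved. Handing in.

```bash
python3 -c "
from cell import robot; print(robot.hand_in())"
```

```text
the job is handed in; nothing more can be done
None
```

Both tea boxes are in the dispenser, yellow below and green on top, each held after I let go; the mug and jar were not moved, and I handed the job in at about 26.5 s.

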